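# True a connector bracket with a square and hold it

### The job

The bracket's upright, a small plate on a stiff pin, leans inward over its base plate. Pick up the steel square, press its outer corner into the corner between base plate and upright until its foot lies flat on the base plate and its blade lies flush against the upright, which must then stand square to the base plate. End the program while still gripping the square, nothing let go, and pressing it firmly onto both faces, so that a colleague can tighten the screws; leave the other things on the bench where they are.

Things in the scene. Friction and masses are not known exactly. Their poses are not given: they have to be found in the camera images.
- square: Steel flat-footed square, 0.4 kg, standing on the bench. Foot 100 mm long (x), 24 wide (y), 14 high; blade: upright flat bar at its +x end, 34 mm wide (x = 16 to 50), 10 thick (y, centred), its top 120 mm above the underside. Origin: centre of the foot's underside, z up. Blade edge and foot end share the plane x = 50 mm. Grip it from above across the blade, near its top, clear of the upright.
- square_corner (a point): The square's outer corner: bottom of the blade's outer edge, at (50, 0, 0) mm in the square's frame, with the same axes.
- bracket: Aluminium bracket, fixed to the bench. Origin: centre of the underside of its base plate; z up; +x points along the base plate to the end with the upright. The upright's pin is 65 mm along +x, 20 mm above the bench. Two pin lugs, 20 mm high on the plate, stand beside the upright, 27 to 36 mm either side of the middle, their front 1 mm behind its face.
- plate: The bracket's base plate, 200 mm (x) by 110 mm (y), 12 mm thick; same origin and axes as the bracket. Fixed.
- upright: Bracket's upright: aluminium plate 10 mm thick (x), 50 wide (y), round connector on its back (+x). Origin on its hinge pin; z up along it, top edge 64 mm above the pin; front face at x = -5 mm. At the start it leans 0.06 to 0.16 rad towards the bracket's -x. The pin is stiff (0.4 N m dry friction, no spring): about 6 N at the top edge turns it, it stays where left, and can go 0.12 rad past square.
- inner_corner (a point): The corner to press into: where the front face of the upright, when square, meets the top of the base plate, in the middle of its width; at (60, 0, 12) mm in the bracket's frame, same axes (+x into the upright, z up).
- spool: Bystander: metal solder spool, 60 mm across, 61 mm high. Origin under its centre.
- bottle: Bystander: clear bottle with a red cap, 64 mm across, 140 mm high. Origin under its centre.
- shell: Bystander: round steel connector shell, 38 mm across, 34 mm high. Origin under its centre.
- screwdriver: Bystander: screwdriver lying on the bench along its x.
- tray: Bystander: clear empty tray 100 by 140 mm, 30 mm high. Origin under its centre.
- cup: Bystander: grey cup, 70 mm across, 80 mm high. Origin under its centre.
- brush: Bystander: brush lying on the bench along its x.
Things that resemble listed ones, but are neither listed nor needed, are in the scene too. What is shaped like the square but black or orange is not meant.

How it is judged (in metres and radians):
On the way:
1. the square is picked up clear of the bench in the gripper (height (world z) of square above 0.02 m and contact force between the fingers and square above 2 N and contact force between square and plate below 0.1 N), for 0.2 s.
At the end, for the whole second after the job is handed in: Gripper holds the square (over 3 N), pressing it on plate and upright (over 1.5 N each), at rest; square and upright within 0.035 rad of vertical; square along the bracket within 0.07 rad; its outer corner within 3 mm (x), 20 mm (y), 2.5 mm (z) of the inner corner (contact force between square and upright above 1.5 N and contact force between square and plate above 1.5 N and contact force between the fingers and square above 3 N and angle between each of upright, square's own z axis and vertical below 0.035 rad and angle between the x axis of square and the x axis of bracket, either way round below 0.07 rad and x of square_corner in the frame of inner_corner between -0.003 and 0.003 m and y of square_corner in the frame of inner_corner between -0.02 and 0.02 m and z of square_corner in the frame of inner_corner between -0.0025 and 0.0025 m and linear speed of square below 0.01 m/s); the arm keeps its last pose, push and grip.
It fails at once if a bystander is moved by more than 30 mm (distance of any of spool, bottle, shell, screwdriver, tray, cup, brush from where it was at the start of the episode above 0.03 m).
It also fails if it takes over 45 s, if anything falls off the work surface, if the arm or the gripper's body presses on something with over 40 N, if the wrist force passes 120 N, or if a joint passes its speed limit or range.

### The arm

A 6-joint arm with a two-finger parallel gripper is mounted at the origin on the work surface. World frame = base frame: x ahead of the robot, y to its left, z up, the work surface at z = 0. Lengths are in mm, angles in rad, forces in N, time in s.
With the tool pointing down it reaches from about 300 to 775 mm from the base axis. Payload 14.6 kg.
Tool frame: the origin (TCP) lies at the very end of the fingers, on their centre line; the grasp point (between the pads) lies 19 mm behind it; z points along the fingers, y is the line along which they close (so a half turn about z gives the same grasp; the last joint's range is limited). The gripper opens to 94 mm and grips with 3 to 60 N. Pads are 16 mm wide; open, the fingers measure 119 mm over their backs; the gripper's body (75 mm by 177 mm) begins 78 mm behind the grasp point.
Start: joints at [1.093, 0.3, 1.521, -0, 1.321, -0.067], TCP at [219.635, 504.232, 205.446] pointing down, gripper open.
Joint ranges: [-3.03, 3.03], [-0.79, 2.21], [0.23, 2.52], [-1.04, 4.18], [0, 3.07], [-2.55, 2.55]. Speed limits (rad/s): [2.22, 2.22, 2.57, 3.14, 3.14, 3.14].

### API

Orientations are given as [roll, pitch, yaw] about the fixed x, y, z axes, in that order (R = Rz(yaw) Ry(pitch) Rx(roll)).
In Python, from cell import manip gives the robot as it stands. The module is installed in compiled form; this text tells all that it offers.
- The arm moves only by the shell command python3 -m inch 'ROWS' [FORCE]. ROWS is JSON, a list of rows, each an object of numbers: "gripper": the opening, from 0 (shut) to 1 (fully open); "dx", "dy", "dz": the shift along the world's x, y, z in m; "wx", "wy", "wz": the turn, a rotation vector about the world's x, y, z in degrees. A call has exactly 5 rows; each row is the pose to reach, as a shift and turn from the pose commanded when the call began; what a row does not reach only later rows make up. A row lasts 1/12 s, in which the tool goes at most 41.7 mm and 7.16 degrees, less where a joint would pass 70% of its speed; a pose out of reach is approached as far as the arm can. A call with a gripper value outside its range is refused whole. The fingers move at their own pace and stop on an object; FORCE is the grip in N (left out, the last holds). Time passes only in rows, so rows that repeat a pose let the fingers close, or fill a call up. It gives the time, the measured TCP pose, the force, the opening and the grip force at its end, in the units of the state.
- manip.read_state(): the state, without advancing time (a new reading comes with each control period).
- manip.camera(name): name is "side" or "top"; returns the picture (480x640x3 uint8, blue, green, red); there is no depth.
- manip.camera_info(name): a dict with "camera_matrix" (3x3 intrinsics, pixels), "D" ([k1, k2, p1, p2, k3] as OpenCV has them; the pictures are not rectified), "R" (3x3) and "t" (3): a world point X has camera coordinates R X + t. Camera axes: x right, y down, z forward; pixel columns grow to the right and rows downward; lengths in mm; the calibration is good to about 2 mm. A picture is of the moment at which its call begins. camera_info takes no time and is no camera call.
- manip.sign_off(): hands the job in; it is judged then, once.
The state is a dict: "clock": time; "joints": joint angles; "qd": joint speeds; "effort": joint torques, N m; "eef_pos": TCP position; "eef_rot": TCP orientation; "wrist_force": force on the tool from outside, world axes, zero at the start; "moment": the same for the moment, N m; "finger_gap": finger opening in mm; "finger_force": force on a finger pad.
Only numpy, scipy, OpenCV 4.12 (cv2) and the standard library are available. Lean on these libraries where they do the work, as an engineer would, in place of code of your own. Each camera call takes 0.05 s, during which the arm holds its last target. There are 200 camera calls.

## Working session

There is one attempt and no reset: what is moved stays moved. The work goes in short steps, Python scripts to look and compute and a shell command to move; the robot and the scene stay as the last step left them, time stands still between calls to the robot, and variables do not carry over. Pictures are saved under pics/ and viewed, at most 10 in all, crops included, and the job is handed in when it is done.

```bash
mkdir -p pics
python3 - <<'E'
from cell import manip
import cv2
for n in("top","side"):
    cv2.imwrite(f"pics/{n}0.png",manip.camera(n))
    i=manip.camera_info(n); print(n,i)
s=manip.read_state(); print(s)
E
```

```text
top {'camera_matrix': array([[515.36097278,   0.        , 322.38114076],
       [  0.        , 515.36097278, 238.92156033],
       [  0.        ,   0.        ,   1.        ]]), 'D': array([0.00923787, 0.        , 0.        , 0.        , 0.        ]), 'R': array([[ 1.24842313e-02, -9.99922000e-01, -3.72558220e-04],
       [-9.98012002e-01, -1.24373644e-02, -6.17847516e-02],
       [ 6.17752987e-02,  1.14315270e-03, -9.98089428e-01]]), 't': array([ -14.34594401,  550.36006561, 1480.25290813])}
side {'camera_matrix': array([[475.61552844,   0.        , 312.73685725],
       [  0.        , 475.61552844, 235.2916845 ],
       [  0.        ,   0.        ,   1.        ]]), 'D': array([-0.13116693,  0.        ,  0.        ,  0.        ,  0.        ]), 'R': array([[ 0.99818235, -0.05917837, -0.01139786],
       [-0.04817184, -0.66982136, -0.74095804],
       [ 0.03621416,  0.7401603 , -0.67145459]]), 't': array([-526.87397004,   72.95104579, 1123.98096171])}
{'clock': 0.1, 'joints': array([ 1.09340813e+00,  3.00409599e-01,  1.52147620e+00,  1.24069550e-05,
        1.32071188e+00, -6.65497013e-02]), 'qd': array([-1.67302401e-05, -4.17225508e-04, -3.22199177e-03,  1.32295123e-03,
       -2.91346085e-04,  9.22673599e-04]), 'effort': array([-1.75028534e-03, -5.32655454e+01, -3.53275430e+01,  7.08151306e-02,
        2.35723250e-02, -3.96728069e-05]), 'eef_pos': array([219.53054689, 504.04684495, 204.96443378]), 'eef_rot': array([-3.14059065e+00, -7.88262645e-05,  2.73075104e+00]), 'wrist_force': array([-0.83163889, -0.46727238, -0.21344978]), 'moment': array([ 0.00807382, -0.03868174, -0.00658995]), 'finger_force': 0.0, 'finger_gap': 93.97702541665168}
```

View pics/top0.png

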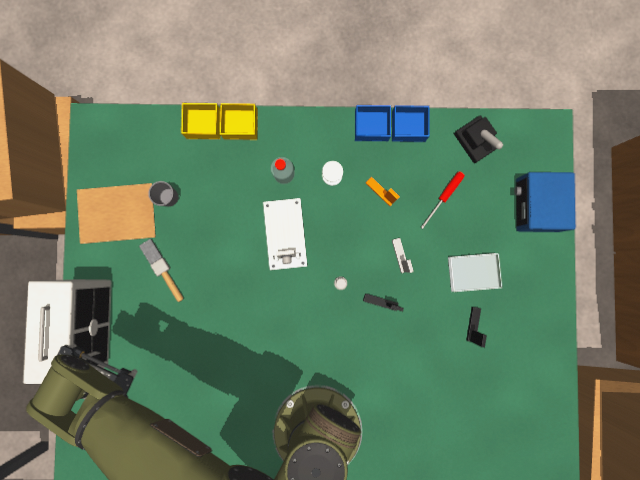

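View pics/side0.png

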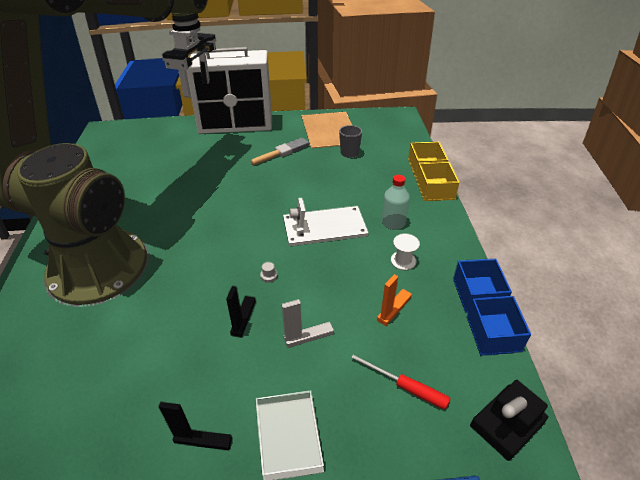

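Square-shaped candidates (top view): grey (402,255), black (383,302) and (476,327), orange (382,191). The grey steel one fits. I'll confirm it and the bracket in one enlarged composite.

```bash
cat > h.py <<'E'
import cv2,numpy as np
from cell import manip
def crop(im,u,v,w,h,s): return cv2.resize(im[v:v+h,u:u+w],None,fx=s,fy=s,interpolation=cv2.INTER_CUBIC)
def ray(n,u,v):
    i=manip.camera_info(n); p=cv2.undistortPoints(np.array([[[u,v]]],float),i["camera_matrix"],i["D"])[0,0]
    return -i["R"].T@i["t"], i["R"].T@np.array([p[0],p[1],1])
def atz(n,u,v,z):
    c,d=ray(n,u,v); return c+d*(z-c[2])/d[2]
def proj(n,X):
    i=manip.camera_info(n); return cv2.projectPoints(np.array(X,float).reshape(-1,3),cv2.Rodrigues(i["R"])[0],i["t"],i["camera_matrix"],i["D"])[0][:,0]
E
python3 - <<'E'
from h import *
t=cv2.imread("pics/top0.png");s=cv2.imread("pics/side0.png")
a=np.hstack([crop(t,380,225,50,60,5)[:300,:250],crop(t,255,190,60,90,3.3334)[:300,:200], np.zeros((300,0,3),np.uint8)])
b=np.hstack([crop(s,270,290,80,60,5)])
c=crop(s,275,190,100,60,4)
W=np.zeros((600,800,3),np.uint8)
W[:300,:250]=a[:,:250];W[:300,250:450]=a[:,250:450]
W[300:600,:400]=b; W[300:540,400:800]=c
cv2.imwrite("pics/c1.png",W)
E
```

```text
(no output)
```

View pics/c1.png

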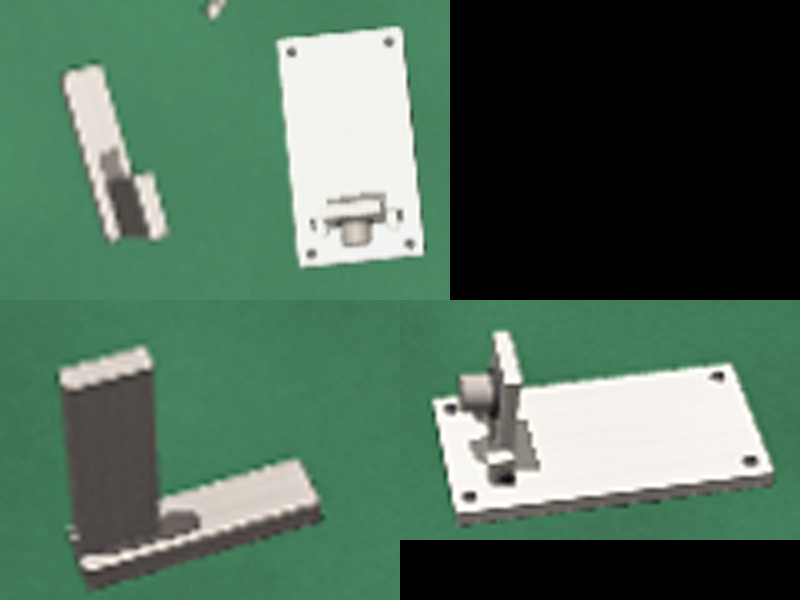

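The crop confirms the light steel square: its blade sits at the robot-side end, so its +x points towards the robot. The bracket's upright is at the same end. I'll fit both poses from the read-off corners.

Run:
```python
from h import *
from scipy.optimize import least_squares
T1=lambda x,y:((x+.5)/5-.5+380,(y+.5)/5-.5+225)
T2=lambda x,y:((x-249.5)/3.3333-.5+255,(y+.5)/3.3333-.5+190)
S1=lambda x,y:((x+.5)/5-.5+270,(y-299.5)/5-.5+290)
S2=lambda x,y:((x-399.5)/4-.5+275,(y-299.5)/4-.5+190)
sq=[("top",T1(62,73),(-50,-12,14)),("top",T1(101,65),(-50,12,14)),("top",T1(108,240),(50,-12,14)),
("top",T1(135,177),(16,-5,120)),("top",T1(152,172),(16,5,120)),("top",T1(166,236),(50,5,120)),("top",T1(150,240),(50,-5,120)),
("side",S1(60,375),(50,-5,120)),("side",S1(148,350),(16,-5,120)),("side",S1(155,368),(16,5,120)),("side",S1(68,392),(50,5,120)),
("side",S1(298,460),(-50,-12,14)),("side",S1(320,497),(-50,12,14)),("side",S1(320,518),(-50,12,0)),("side",S1(92,588),(50,12,0)),("side",S1(83,565),(50,12,14))]
br=[("top",T2(278,40),(-100,-55,12)),("top",T2(402,28),(-100,55,12)),("top",T2(424,254),(100,55,12)),("top",T2(300,266),(100,-55,12)),
("side",S2(433,402),(100,-55,12)),("side",S2(732,365),(-100,-55,12)),("side",S2(772,470),(-100,55,12)),("side",S2(458,515),(100,55,12))]
def fit(k,g):
    def f(p):
        c,s=np.cos(p[2]),np.sin(p[2]);r=[]
        for n,uv,m in k: r+=list(proj(n,[p[0]+c*m[0]-s*m[1],p[1]+s*m[0]+c*m[1],m[2]])[0]-uv)
        return r
    q=least_squares(f,[*g,3.1]); print(q.x.round(3)); print(np.round(q.fun.reshape(-1,2),1).tolist()); return q.x
for k,uv in((sq,(402,255)),(br,(285,235))):
    p=fit(k,atz("top",*uv,10)[:2]); c,s=np.cos(p[2]),np.sin(p[2])
    for nm,m in(("blade33",33),("corner50",50),("inner60",60)): print(nm,np.round([p[0]+c*m,p[1]+s*m],1))
```

```text
[ 506.013 -235.699    3.427]
[[-0.0, 0.6], [0.1, -0.0], [0.4, 0.4], [-0.0, 0.3], [0.1, 0.3], [0.9, -0.4], [0.5, -0.2], [-0.1, -1.2], [-0.3, -1.1], [-0.0, -0.8], [-0.1, -0.7], [0.5, -0.8], [0.3, 0.6], [0.2, 0.5], [-0.6, 0.6], [0.9, 1.1]]
blade33 [ 474.4 -245. ]
corner50 [ 458.  -249.8]
inner60 [ 448.4 -252.6]
[564.521 101.09    3.259]
[[0.0, 0.2], [0.2, -0.1], [0.7, 0.1], [0.2, 0.5], [0.1, -0.7], [-0.1, -0.6], [0.7, 0.3], [-0.3, -0.7]]
blade33 [531.7  97.2]
corner50 [514.9  95.2]
inner60 [504.9  94. ]
```

```bash
python3 -m inch '[{"gripper":1,"dx":0.012,"dy":-0.037,"wz":-7},{"gripper":1,"dx":0.025,"dy":-0.075,"wz":-14},{"gripper":1,"dx":0.038,"dy":-0.112,"wz":-21},{"gripper":1,"dx":0.051,"dy":-0.150,"wz":-28},{"gripper":1,"dx":0.064,"dy":-0.187,"wz":-35}]'
```

```text
validation failed for argument at $[0]...
```

```bash
python3 -m inch '[{"gripper":1,"dx":0.012,"dy":-0.037,"dz":0,"wx":0,"wy":0,"wz":-7},{"gripper":1,"dx":0.025,"dy":-0.075,"dz":0,"wx":0,"wy":0,"wz":-14},{"gripper":1,"dx":0.038,"dy":-0.112,"dz":0,"wx":0,"wy":0,"wz":-21},{"gripper":1,"dx":0.051,"dy":-0.150,"dz":0,"wx":0,"wy":0,"wz":-28},{"gripper":1,"dx":0.064,"dy":-0.187,"dz":0,"wx":0,"wy":0,"wz":-35}]'
```

```text
clock: 0.52
eef_pos: [283.6, 315.3, 205.1]
eef_rot: [-3.141, 0.0, 2.114]
wrist_force: [-0.3, -0.4, -0.1]
finger_gap: 94.0
finger_force: 0.0
```

```bash
python3 -m inch '[{"gripper":1,"dx":0.012,"dy":-0.037,"dz":0,"wx":0,"wy":0,"wz":-7},{"gripper":1,"dx":0.025,"dy":-0.075,"dz":0,"wx":0,"wy":0,"wz":-14},{"gripper":1,"dx":0.038,"dy":-0.112,"dz":0,"wx":0,"wy":0,"wz":-21},{"gripper":1,"dx":0.051,"dy":-0.150,"dz":0,"wx":0,"wy":0,"wz":-28},{"gripper":1,"dx":0.064,"dy":-0.187,"dz":0,"wx":0,"wy":0,"wz":-35}]' | tail -5 | head -2
python3 -m inch '[{"gripper":1,"dx":0.012,"dy":-0.037,"dz":0,"wx":0,"wy":0,"wz":-7},{"gripper":1,"dx":0.025,"dy":-0.075,"dz":0,"wx":0,"wy":0,"wz":-14},{"gripper":1,"dx":0.038,"dy":-0.112,"dz":0,"wx":0,"wy":0,"wz":-21},{"gripper":1,"dx":0.051,"dy":-0.150,"dz":0,"wx":0,"wy":0,"wz":-28},{"gripper":1,"dx":0.064,"dy":-0.187,"dz":0,"wx":0,"wy":0,"wz":-35}]' | tail -5 | head -2
python3 -m inch '[{"gripper":1,"dx":0.012,"dy":-0.037,"dz":0,"wx":0,"wy":0,"wz":-7},{"gripper":1,"dx":0.025,"dy":-0.075,"dz":0,"wx":0,"wy":0,"wz":-14},{"gripper":1,"dx":0.038,"dy":-0.112,"dz":0,"wx":0,"wy":0,"wz":-21},{"gripper":1,"dx":0.051,"dy":-0.150,"dz":0,"wx":0,"wy":0,"wz":-28},{"gripper":1,"dx":0.063,"dy":-0.188,"dz":0,"wx":0,"wy":0,"wz":-35}]'
```

```text
eef_pos: [347.6, 128.3, 205.5]
eef_rot: [3.141, -0.0, 1.503]
eef_pos: [411.7, -58.9, 205.4]
eef_rot: [3.141, -0.0, 0.892]
clock: 1.77
eef_pos: [474.8, -246.8, 205.1]
eef_rot: [-3.141, 0.0, 0.281]
wrist_force: [0.8, 1.4, 0.3]
finger_gap: 93.7
finger_force: 0.0
```

```bash
python3 -m inch '[{"gripper":0.5,"dx":0,"dy":0,"dz":-0.015,"wx":0,"wy":0,"wz":0},{"gripper":0.5,"dx":0,"dy":0,"dz":-0.030,"wx":0,"wy":0,"wz":0},{"gripper":0.5,"dx":0,"dy":0,"dz":-0.050,"wx":0,"wy":0,"wz":0},{"gripper":0.5,"dx":0,"dy":0,"dz":-0.060,"wx":0,"wy":0,"wz":0},{"gripper":0.5,"dx":0,"dy":0,"dz":-0.060,"wx":0,"wy":0,"wz":0}]'
python3 - <<'E'
from h import *
t=manip.camera("top");s=manip.camera("side")
W=np.zeros((600,800,3),np.uint8)
W[:600,:400]=crop(t,370,220,80,120,5); W[:600,400:]=crop(s,260,250,80,120,5)
cv2.imwrite("pics/c2.png",W); print(manip.read_state()["eef_pos"])
E
```

```text
clock: 2.18
eef_pos: [473.7, -244.2, 143.2]
eef_rot: [-3.139, 0.003, 0.287]
wrist_force: [-0.5, -0.3, -0.2]
finger_gap: 64.2
finger_force: 0.0
[ 474.78513472 -244.72394803  145.94033907]
```

View pics/c2.png

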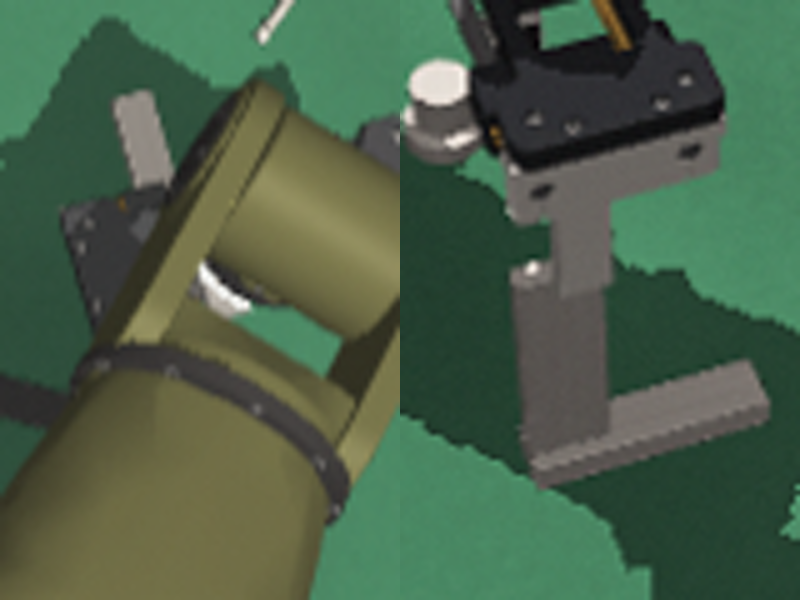

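The side view shows the fingers open above the blade: near finger (296,309), blade (291,323). The foot points away, as fitted. I'll descend and grip.

```bash
python3 -m inch '[{"gripper":0.5,"dx":0,"dy":0,"dz":-0.020,"wx":0,"wy":0,"wz":0},{"gripper":0.5,"dx":0,"dy":0,"dz":-0.040,"wx":0,"wy":0,"wz":0},{"gripper":0.5,"dx":0,"dy":0,"dz":-0.055,"wx":0,"wy":0,"wz":0},{"gripper":0.5,"dx":0,"dy":0,"dz":-0.061,"wx":0,"wy":0,"wz":0},{"gripper":0.5,"dx":0,"dy":0,"dz":-0.061,"wx":0,"wy":0,"wz":0}]' 60
python3 -m inch '[{"gripper":0.3,"dx":0,"dy":0,"dz":0,"wx":0,"wy":0,"wz":0},{"gripper":0.2,"dx":0,"dy":0,"dz":0,"wx":0,"wy":0,"wz":0},{"gripper":0,"dx":0,"dy":0,"dz":0,"wx":0,"wy":0,"wz":0},{"gripper":0,"dx":0,"dy":0,"dz":0,"wx":0,"wy":0,"wz":0},{"gripper":0,"dx":0,"dy":0,"dz":0,"wx":0,"wy":0,"wz":0}]' 60
```

```text
clock: 2.7
eef_pos: [474.6, -244.7, 84.3]
eef_rot: [-3.141, 0.0, 0.288]
wrist_force: [0.5, -0.4, -0.2]
finger_gap: 46.9
finger_force: 0.0
clock: 3.12
eef_pos: [474.8, -244.9, 84.9]
eef_rot: [3.141, -0.001, 0.287]
wrist_force: [0.2, 0.7, 0.4]
finger_gap: 17.2
finger_force: 0.0
```

```bash
python3 -m inch '[{"gripper":0,"dx":0,"dy":0,"dz":0,"wx":0,"wy":0,"wz":0},{"gripper":0,"dx":0,"dy":0,"dz":0,"wx":0,"wy":0,"wz":0},{"gripper":0,"dx":0,"dy":0,"dz":0,"wx":0,"wy":0,"wz":0},{"gripper":0,"dx":0,"dy":0,"dz":0,"wx":0,"wy":0,"wz":0},{"gripper":0,"dx":0,"dy":0,"dz":0,"wx":0,"wy":0,"wz":0}]' 60
python3 -m inch '[{"gripper":0,"dx":0,"dy":0,"dz":0.008,"wx":0,"wy":0,"wz":0},{"gripper":0,"dx":0,"dy":0,"dz":0.022,"wx":0,"wy":0,"wz":0},{"gripper":0,"dx":0,"dy":0,"dz":0.038,"wx":0,"wy":0,"wz":0},{"gripper":0,"dx":0,"dy":0,"dz":0.050,"wx":0,"wy":0,"wz":0},{"gripper":0,"dx":0,"dy":0,"dz":0.055,"wx":0,"wy":0,"wz":0}]' 60
```

```text
clock: 3.53
eef_pos: [474.7, -244.8, 84.7]
eef_rot: [3.141, -0.0, 0.287]
wrist_force: [-1.5, -0.1, 6.3]
finger_gap: 9.4
finger_force: 60.0
clock: 3.95
eef_pos: [474.9, -245.0, 141.0]
eef_rot: [3.14, -0.001, 0.287]
wrist_force: [0.0, -1.1, -3.3]
finger_gap: 9.4
finger_force: 60.0
```

```bash
python3 -m inch '[{"gripper":0,"dx":0.012,"dy":0.015,"dz":0.005,"wx":0,"wy":0,"wz":-1},{"gripper":0,"dx":0.027,"dy":0.045,"dz":0.01,"wx":0,"wy":0,"wz":-2},{"gripper":0,"dx":0.042,"dy":0.080,"dz":0.01,"wx":0,"wy":0,"wz":-4},{"gripper":0,"dx":0.057,"dy":0.115,"dz":0.01,"wx":0,"wy":0,"wz":-6},{"gripper":0,"dx":0.072,"dy":0.150,"dz":0.01,"wx":0,"wy":0,"wz":-8}]' 60
python3 -m inch '[{"gripper":0,"dx":0,"dy":0.035,"dz":0,"wx":0,"wy":0,"wz":-1},{"gripper":0,"dx":0,"dy":0.070,"dz":0,"wx":0,"wy":0,"wz":-1.6},{"gripper":0,"dx":0,"dy":0.110,"dz":0,"wx":0,"wy":0,"wz":-1.6},{"gripper":0,"dx":0,"dy":0.145,"dz":0,"wx":0,"wy":0,"wz":-1.6},{"gripper":0,"dx":0,"dy":0.165,"dz":0,"wx":0,"wy":0,"wz":-1.6}]' 60
python3 -m inch '[{"gripper":0,"dx":0,"dy":0.015,"dz":0,"wx":0,"wy":0,"wz":0},{"gripper":0,"dx":0,"dy":0.025,"dz":0,"wx":0,"wy":0,"wz":0},{"gripper":0,"dx":0,"dy":0.029,"dz":0,"wx":0,"wy":0,"wz":0},{"gripper":0,"dx":0,"dy":0.029,"dz":0,"wx":0,"wy":0,"wz":0},{"gripper":0,"dx":0,"dy":0.029,"dz":0,"wx":0,"wy":0,"wz":0}]' 60
python3 - <<'E'
from h import *
t=manip.camera("top");s=manip.camera("side")
W=np.zeros((600,800,3),np.uint8)
W[:600,:400]=crop(t,235,180,80,120,5); W[:600,400:]=crop(s,270,140,100,150,4)
cv2.imwrite("pics/c3.png",W)
E
```

```text
clock: 4.37
eef_pos: [546.7, -93.1, 149.0]
eef_rot: [-3.141, 0.001, 0.145]
wrist_force: [1.5, -0.1, -4.6]
finger_gap: 9.5
finger_force: 60.0
clock: 4.78
eef_pos: [545.8, 73.5, 148.8]
eef_rot: [-3.141, 0.001, 0.122]
wrist_force: [-0.5, 0.0, -3.8]
finger_gap: 9.8
finger_force: 60.0
clock: 5.2
eef_pos: [546.6, 98.6, 149.2]
eef_rot: [3.141, 0.0, 0.119]
wrist_force: [-0.3, -0.0, -4.5]
finger_gap: 9.7
finger_force: 60.0
```

View pics/c3.png

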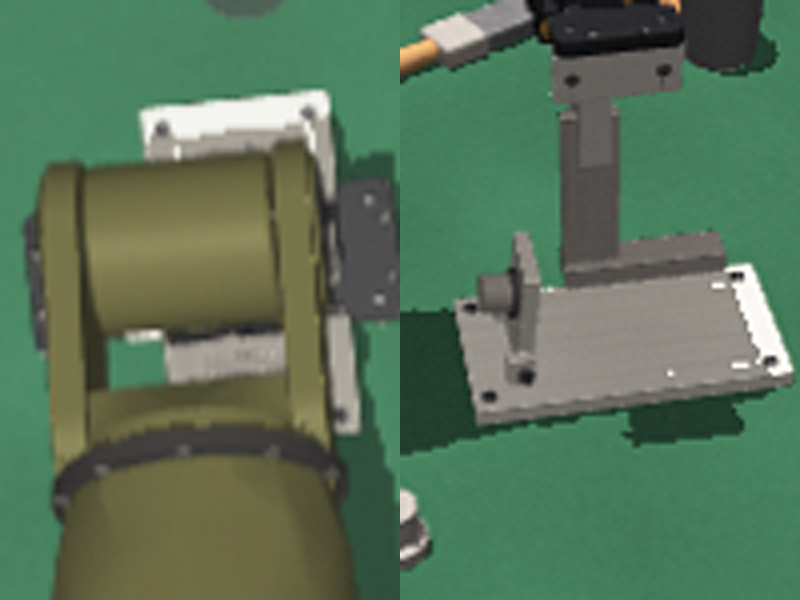

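Run:
```python
from h import *
ex=np.array([-.9931,-.1172,0]);ey=np.array([.1172,-.9931,0]);ez=np.array([0,0,1])
o=np.array([546.6,98.7,149.2-84.7])-33*ex
for m in((50,12,0),(50,5,120),(50,-5,120),(-50,12,0),(-50,12,14)):
    u,v=proj("side",o+m[0]*ex+m[1]*ey+m[2]*ez)[0]; print(m,round((u+.5-270)*4+399.5),round((v+.5-140)*4-.5))
```

```text
(50, 12, 0) 568 289
(50, 5, 120) 564 120
(50, -5, 120) 561 110
(-50, 12, 0) 728 270
(-50, 12, 14) 729 252
```

The picture agrees with the held pose: foot corner seen at panel (567,283), predicted (568,289), and the blade looks vertical. I'll descend to just above the plate, then feel for contact.

```bash
python3 -m inch '[{"gripper":0,"dx":0,"dy":0,"dz":-0.015,"wx":0,"wy":0,"wz":0},{"gripper":0,"dx":0,"dy":0,"dz":-0.030,"wx":0,"wy":0,"wz":0},{"gripper":0,"dx":0,"dy":0,"dz":-0.042,"wx":0,"wy":0,"wz":0},{"gripper":0,"dx":0,"dy":0,"dz":-0.048,"wx":0,"wy":0,"wz":0},{"gripper":0,"dx":0,"dy":0,"dz":-0.048,"wx":0,"wy":0,"wz":0}]' 60
python3 -m inch '[{"gripper":0,"dx":0,"dy":0,"dz":-0.0005,"wx":0,"wy":0,"wz":0},{"gripper":0,"dx":0,"dy":0,"dz":-0.001,"wx":0,"wy":0,"wz":0},{"gripper":0,"dx":0,"dy":0,"dz":-0.002,"wx":0,"wy":0,"wz":0},{"gripper":0,"dx":0,"dy":0,"dz":-0.002,"wx":0,"wy":0,"wz":0},{"gripper":0,"dx":0,"dy":0,"dz":-0.002,"wx":0,"wy":0,"wz":0}]' 60
python3 -m inch '[{"gripper":0,"dx":0,"dy":0,"dz":-0.0005,"wx":0,"wy":0,"wz":0},{"gripper":0,"dx":0,"dy":0,"dz":-0.001,"wx":0,"wy":0,"wz":0},{"gripper":0,"dx":0,"dy":0,"dz":-0.0015,"wx":0,"wy":0,"wz":0},{"gripper":0,"dx":0,"dy":0,"dz":-0.0015,"wx":0,"wy":0,"wz":0},{"gripper":0,"dx":0,"dy":0,"dz":-0.0015,"wx":0,"wy":0,"wz":0}]' 60
```

```text
clock: 5.72
eef_pos: [546.1, 98.8, 100.1]
eef_rot: [3.142, 0.002, 0.119]
wrist_force: [-0.6, -0.7, -3.7]
finger_gap: 10.0
finger_force: 60.0
clock: 6.13
eef_pos: [546.8, 99.3, 99.8]
eef_rot: [-3.142, -0.001, 0.12]
wrist_force: [-0.2, -0.5, -4.9]
finger_gap: 9.7
finger_force: 60.0
clock: 6.55
eef_pos: [546.6, 99.2, 97.9]
eef_rot: [3.142, 0.0, 0.12]
wrist_force: [0.0, -0.1, -3.8]
finger_gap: 9.3
finger_force: 60.0
```

```bash
python3 -m inch '[{"gripper":0,"dx":0,"dy":0,"dz":-0.0005,"wx":0,"wy":0,"wz":0},{"gripper":0,"dx":0,"dy":0,"dz":-0.001,"wx":0,"wy":0,"wz":0},{"gripper":0,"dx":0,"dy":0,"dz":-0.001,"wx":0,"wy":0,"wz":0},{"gripper":0,"dx":0,"dy":0,"dz":-0.001,"wx":0,"wy":0,"wz":0},{"gripper":0,"dx":0,"dy":0,"dz":-0.001,"wx":0,"wy":0,"wz":0}]' 60
python3 -m inch '[{"gripper":0,"dx":0,"dy":0,"dz":-0.0005,"wx":0,"wy":0,"wz":0},{"gripper":0,"dx":0,"dy":0,"dz":-0.0005,"wx":0,"wy":0,"wz":0},{"gripper":0,"dx":0,"dy":0,"dz":-0.0005,"wx":0,"wy":0,"wz":0},{"gripper":0,"dx":0,"dy":0,"dz":-0.0005,"wx":0,"wy":0,"wz":0},{"gripper":0,"dx":0,"dy":0,"dz":-0.0005,"wx":0,"wy":0,"wz":0}]' 60
```

```text
clock: 6.97
eef_pos: [546.7, 99.2, 97.0]
eef_rot: [3.142, -0.0, 0.12]
wrist_force: [-0.9, 0.6, -3.6]
finger_gap: 9.4
finger_force: 60.0
clock: 7.38
eef_pos: [546.7, 99.2, 96.7]
eef_rot: [3.142, -0.0, 0.12]
wrist_force: [-2.9, -0.7, 2.8]
finger_gap: 9.4
finger_force: 60.0
```

Plate contact (about 6.5 N). Now I slide towards the upright.

```bash
python3 -m inch '[{"gripper":0,"dx":-0.002,"dy":-0.0002,"dz":0,"wx":0,"wy":0,"wz":0},{"gripper":0,"dx":-0.005,"dy":-0.0006,"dz":0,"wx":0,"wy":0,"wz":0},{"gripper":0,"dx":-0.008,"dy":-0.001,"dz":0,"wx":0,"wy":0,"wz":0},{"gripper":0,"dx":-0.010,"dy":-0.0012,"dz":0,"wx":0,"wy":0,"wz":0},{"gripper":0,"dx":-0.010,"dy":-0.0012,"dz":0,"wx":0,"wy":0,"wz":0}]' 60
python3 -m inch '[{"gripper":0,"dx":-0.002,"dy":-0.0002,"dz":0,"wx":0,"wy":0,"wz":0},{"gripper":0,"dx":-0.004,"dy":-0.0005,"dz":0,"wx":0,"wy":0,"wz":0},{"gripper":0,"dx":-0.006,"dy":-0.0007,"dz":0,"wx":0,"wy":0,"wz":0},{"gripper":0,"dx":-0.006,"dy":-0.0007,"dz":0,"wx":0,"wy":0,"wz":0},{"gripper":0,"dx":-0.006,"dy":-0.0007,"dz":0,"wx":0,"wy":0,"wz":0}]' 60
python3 -m inch '[{"gripper":0,"dx":-0.001,"dy":-0.0001,"dz":0,"wx":0,"wy":0,"wz":0},{"gripper":0,"dx":-0.002,"dy":-0.0002,"dz":0,"wx":0,"wy":0,"wz":0},{"gripper":0,"dx":-0.004,"dy":-0.0005,"dz":0,"wx":0,"wy":0,"wz":0},{"gripper":0,"dx":-0.004,"dy":-0.0005,"dz":0,"wx":0,"wy":0,"wz":0},{"gripper":0,"dx":-0.004,"dy":-0.0005,"dz":0,"wx":0,"wy":0,"wz":0}]' 60
```

```text
clock: 7.8
eef_pos: [536.3, 98.0, 96.7]
eef_rot: [3.142, -0.0, 0.12]
wrist_force: [-2.9, -1.0, 4.8]
finger_gap: 9.5
finger_force: 60.0
clock: 8.22
eef_pos: [530.6, 97.3, 96.7]
eef_rot: [-3.142, -0.0, 0.12]
wrist_force: [1.2, 1.0, 5.9]
finger_gap: 9.8
finger_force: 60.0
clock: 8.63
eef_pos: [527.2, 96.9, 96.7]
eef_rot: [-3.142, -0.002, 0.12]
wrist_force: [5.8, 0.6, 2.2]
finger_gap: 9.9
finger_force: 60.0
```

```bash
python3 -m inch '[{"gripper":0,"dx":-0.001,"dy":-0.0001,"dz":0,"wx":0,"wy":0,"wz":0},{"gripper":0,"dx":-0.002,"dy":-0.0002,"dz":0,"wx":0,"wy":0,"wz":0},{"gripper":0,"dx":-0.002,"dy":-0.0002,"dz":0,"wx":0,"wy":0,"wz":0},{"gripper":0,"dx":-0.002,"dy":-0.0002,"dz":0,"wx":0,"wy":0,"wz":0},{"gripper":0,"dx":-0.002,"dy":-0.0002,"dz":0,"wx":0,"wy":0,"wz":0}]' 60
python3 -m inch '[{"gripper":0,"dx":-0.0005,"dy":-0.0001,"dz":0,"wx":0,"wy":0,"wz":0},{"gripper":0,"dx":-0.001,"dy":-0.0001,"dz":0,"wx":0,"wy":0,"wz":0},{"gripper":0,"dx":-0.0015,"dy":-0.0002,"dz":0,"wx":0,"wy":0,"wz":0},{"gripper":0,"dx":-0.0015,"dy":-0.0002,"dz":0,"wx":0,"wy":0,"wz":0},{"gripper":0,"dx":-0.0015,"dy":-0.0002,"dz":0,"wx":0,"wy":0,"wz":0}]' 60
python3 -m inch '[{"gripper":0,"dx":-0.0005,"dy":0,"dz":0,"wx":0,"wy":0,"wz":0},{"gripper":0,"dx":-0.001,"dy":-0.0001,"dz":0,"wx":0,"wy":0,"wz":0},{"gripper":0,"dx":-0.001,"dy":-0.0001,"dz":0,"wx":0,"wy":0,"wz":0},{"gripper":0,"dx":-0.001,"dy":-0.0001,"dz":0,"wx":0,"wy":0,"wz":0},{"gripper":0,"dx":-0.001,"dy":-0.0001,"dz":0,"wx":0,"wy":0,"wz":0}]' 60
```

```text
clock: 9.05
eef_pos: [525.3, 96.7, 96.7]
eef_rot: [3.142, -0.002, 0.12]
wrist_force: [6.3, 1.4, 2.2]
finger_gap: 9.7
finger_force: 60.0
clock: 9.47
eef_pos: [523.9, 96.5, 96.7]
eef_rot: [-3.142, -0.002, 0.12]
wrist_force: [7.7, 0.4, 2.6]
finger_gap: 9.3
finger_force: 60.0
clock: 9.88
eef_pos: [522.9, 96.4, 96.7]
eef_rot: [-3.142, -0.002, 0.12]
wrist_force: [6.8, 1.4, 2.8]
finger_gap: 9.6
finger_force: 60.0
```

```bash
python3 -m inch '[{"gripper":0,"dx":-0.0003,"dy":0,"dz":0,"wx":0,"wy":0,"wz":0},{"gripper":0,"dx":-0.0007,"dy":-0.0001,"dz":0,"wx":0,"wy":0,"wz":0},{"gripper":0,"dx":-0.0007,"dy":-0.0001,"dz":0,"wx":0,"wy":0,"wz":0},{"gripper":0,"dx":-0.0007,"dy":-0.0001,"dz":0,"wx":0,"wy":0,"wz":0},{"gripper":0,"dx":-0.0007,"dy":-0.0001,"dz":0,"wx":0,"wy":0,"wz":0}]' 60
python3 -m inch '[{"gripper":0,"dx":-0.0003,"dy":0,"dz":0,"wx":0,"wy":0,"wz":0},{"gripper":0,"dx":-0.0007,"dy":-0.0001,"dz":0,"wx":0,"wy":0,"wz":0},{"gripper":0,"dx":-0.0007,"dy":-0.0001,"dz":0,"wx":0,"wy":0,"wz":0},{"gripper":0,"dx":-0.0007,"dy":-0.0001,"dz":0,"wx":0,"wy":0,"wz":0},{"gripper":0,"dx":-0.0007,"dy":-0.0001,"dz":0,"wx":0,"wy":0,"wz":0}]' 60
```

```text
clock: 10.3
eef_pos: [522.3, 96.3, 96.7]
eef_rot: [-3.142, -0.002, 0.12]
wrist_force: [7.7, 1.3, 1.8]
finger_gap: 9.5
finger_force: 60.0
clock: 10.72
eef_pos: [522.0, 96.3, 96.8]
eef_rot: [-3.142, -0.003, 0.12]
wrist_force: [9.7, 1.3, -0.1]
finger_gap: 9.4
finger_force: 60.0
```

Advance is stalling and the force is rising at x = 522, where the stop was expected (521.8). I'll press down more and a little forward.

```bash
python3 -m inch '[{"gripper":0,"dx":0,"dy":0,"dz":-0.0005,"wx":0,"wy":0,"wz":0},{"gripper":0,"dx":0,"dy":0,"dz":-0.001,"wx":0,"wy":0,"wz":0},{"gripper":0,"dx":0,"dy":0,"dz":-0.001,"wx":0,"wy":0,"wz":0},{"gripper":0,"dx":0,"dy":0,"dz":-0.001,"wx":0,"wy":0,"wz":0},{"gripper":0,"dx":0,"dy":0,"dz":-0.001,"wx":0,"wy":0,"wz":0}]' 60
python3 -m inch '[{"gripper":0,"dx":-0.0005,"dy":0,"dz":0,"wx":0,"wy":0,"wz":0},{"gripper":0,"dx":-0.0007,"dy":-0.0001,"dz":0,"wx":0,"wy":0,"wz":0},{"gripper":0,"dx":-0.0007,"dy":-0.0001,"dz":0,"wx":0,"wy":0,"wz":0},{"gripper":0,"dx":-0.0007,"dy":-0.0001,"dz":0,"wx":0,"wy":0,"wz":0},{"gripper":0,"dx":-0.0007,"dy":-0.0001,"dz":0,"wx":0,"wy":0,"wz":0}]' 60
python3 - <<'E'
from h import *
s=manip.camera("side"); cv2.imwrite("pics/c4.png",crop(s,275,140,100,100,6)); print(manip.read_state()["moment"])
E
```

```text
clock: 11.13
eef_pos: [522.1, 96.3, 96.7]
eef_rot: [-3.142, -0.004, 0.12]
wrist_force: [6.0, 0.7, 10.0]
finger_gap: 9.8
finger_force: 60.0
clock: 11.55
eef_pos: [521.9, 96.2, 96.8]
eef_rot: [-3.142, -0.005, 0.12]
wrist_force: [8.9, 2.2, 7.6]
finger_gap: 9.4
finger_force: 60.0
[ 0.34434882 -2.02368804 -0.08626508]
```

View pics/c4.png

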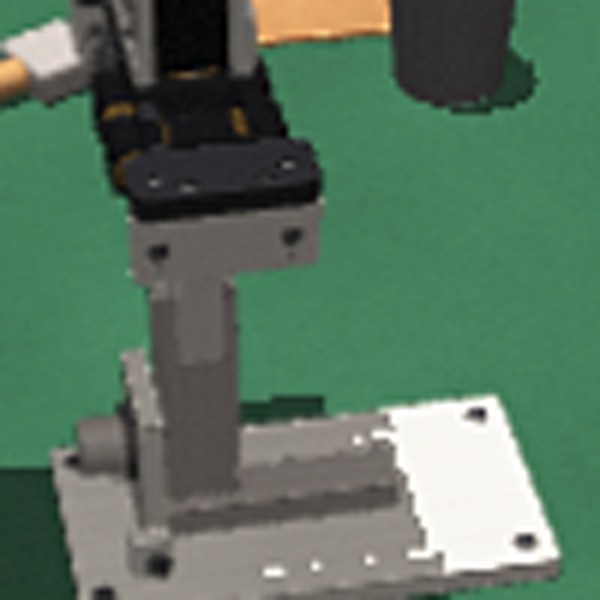

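The square sits on the plate with its blade parallel to the upright: foot edge at crop (172,527)–(400,500), blade edge at x≈160. One firmer push should confirm the stop.

```bash
python3 -m inch '[{"gripper":0,"dx":-0.0003,"dy":0,"dz":-0.0005,"wx":0,"wy":0,"wz":0},{"gripper":0,"dx":-0.0006,"dy":-0.0001,"dz":-0.001,"wx":0,"wy":0,"wz":0},{"gripper":0,"dx":-0.0006,"dy":-0.0001,"dz":-0.001,"wx":0,"wy":0,"wz":0},{"gripper":0,"dx":-0.0006,"dy":-0.0001,"dz":-0.001,"wx":0,"wy":0,"wz":0},{"gripper":0,"dx":-0.0006,"dy":-0.0001,"dz":-0.001,"wx":0,"wy":0,"wz":0}]' 60
python3 -m inch '[{"gripper":0,"dx":0,"dy":0,"dz":0,"wx":0,"wy":0,"wz":0},{"gripper":0,"dx":0,"dy":0,"dz":0,"wx":0,"wy":0,"wz":0},{"gripper":0,"dx":0,"dy":0,"dz":0,"wx":0,"wy":0,"wz":0},{"gripper":0,"dx":0,"dy":0,"dz":0,"wx":0,"wy":0,"wz":0},{"gripper":0,"dx":0,"dy":0,"dz":0,"wx":0,"wy":0,"wz":0}]' 60
```

```text
clock: 12.02
eef_pos: [521.9, 96.3, 96.7]
eef_rot: [-3.141, -0.007, 0.12]
wrist_force: [9.2, 1.1, 16.1]
finger_gap: 9.5
finger_force: 60.0
clock: 12.43
eef_pos: [521.9, 96.3, 96.7]
eef_rot: [-3.141, -0.007, 0.12]
wrist_force: [9.4, 2.1, 16.7]
finger_gap: 9.7
finger_force: 60.0
```

```bash
python3 -m inch '[{"gripper":0,"dx":-0.0003,"dy":0,"dz":0,"wx":0,"wy":0,"wz":0},{"gripper":0,"dx":-0.0006,"dy":-0.0001,"dz":0,"wx":0,"wy":0,"wz":0},{"gripper":0,"dx":-0.0006,"dy":-0.0001,"dz":0,"wx":0,"wy":0,"wz":0},{"gripper":0,"dx":-0.0006,"dy":-0.0001,"dz":0,"wx":0,"wy":0,"wz":0},{"gripper":0,"dx":-0.0006,"dy":-0.0001,"dz":0,"wx":0,"wy":0,"wz":0}]' 60
python3 - <<'E'
from h import *
s=manip.camera("side"); cv2.imwrite("pics/c5.png",crop(s,290,175,60,65,9)); print(manip.read_state()["wrist_force"])
ex=np.array([-.9931,-.1172,0]);ey=np.array([.1172,-.9931,0]);b=np.array([564.5,101.1,0])
for m in((60,25,84),(60,25,20),(60,-25,84),(60,12,12),(-40,12,12),(60,5,132)):
    u,v=proj("side",b+m[0]*ex+m[1]*ey+[0,0,m[2]])[0]; print(m,round((u+.5-290)*9-.5),round((v+.5-175)*9-.5))
E
```

```text
clock: 12.85
eef_pos: [521.7, 96.2, 96.8]
eef_rot: [-3.141, -0.008, 0.12]
wrist_force: [11.3, 2.2, 14.9]
finger_gap: 9.4
finger_force: 60.0
[10.97891399  2.91679177 14.89192106]
(60, 25, 84) 115 320
(60, 25, 20) 121 501
(60, -25, 84) 85 207
(60, 12, 12) 114 492
(-40, 12, 12) 464 447
(60, 5, 132) 98 131
```

View pics/c5.png

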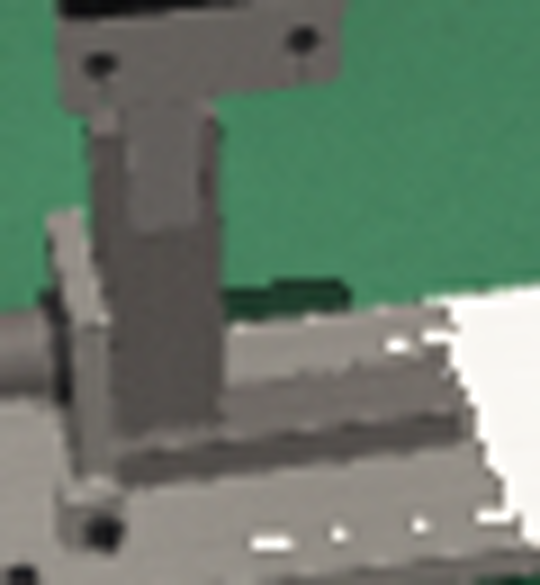

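The final crop shows the upright's front edge running (110,322)–(118,480). The prediction for a square upright was (115,320)–(121,501), so it stands square with the foot flat. Handing in.

```bash
python3 -c "
from cell import manip
print(manip.sign_off())"
```

```text
the job is handed in; nothing more can be done
None
```

I handed the job in at about 13 s on the robot's clock: the gripper still holds the steel square at 60 N, pressing about 19 N onto the base plate and about 11 N towards the upright; both look square in the last image, and sign-off returned no verdict.

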